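# Dip the balm dipper into the open canister

### The job

Take the wooden-handled dipper out of its steel stand and, holding it upright, dip its tip into the one canister that has no lid, down until the tip just touches or nearly touches the wax perfume balm inside. Then lift it clear of the canister and lower it back upright into its stand, guard disc resting on the rim, and let go. Work gently: do not shove, tip or press hard on the open canister or the stand, and do not let the dipper drop.

Things in the scene. Friction and masses are not known exactly. Their poses are not given: they have to be found in the camera images.
- dipper: Upright round balm dipper, 142 mm, 80 g. Origin at the bottom of its tip, z up the tool. From below: steel ball tip 14 mm across, stem 10 mm across to z = 80, brass guard disc 68 mm across at z = 80-86, wooden handle 24 mm across at z = 86-142 (grip here from above). Starts hanging upright in the stand, guard on its rim, tip 10 mm above the dresser.
- balm_canister: The open canister: cream ceramic with blue and orange dots, 90 mm across outside, 80 inside, 70 high, 500 g, loose. Origin: centre of underside, z up. Holds a hard amber cake of wax balm, flat top at z = 30 mm, 40 mm below the rim. Two like canisters wear blue lids with an orange knob (94 mm high in all). Places in the row of canisters and stand change; nothing nearby stands taller than the dipper.
- stand: The dipper's steel stand: upright tube 46 mm across outside, 38 mm inside, 90 mm high, open at the top, inner floor at z = 6 mm, on a foot disc 72 mm across, 600 g, loose on the dresser. Origin at the centre of its underside, z up. The dipper's guard disc rests on the tube's rim.
Not all that is in view belongs to the job. What is shaped like the dipper but green or turquoise is not meant. What is shaped like the stand but turquoise is not meant.

How it is judged:
On the way, in this order (a step that is already met when the one before it is completed fails the run):
1. the dipper is held, lifted upright clear of its stand (contact force between the fingers and dipper above 0.5 N and z of dipper in the frame of stand above 0.095 m and angle between dipper's own z axis and vertical below 0.35 rad), for 0.1 s.
2. the held dipper, upright within 20 degrees, has its tip inside the open canister, within 20 mm of the wax (contact force between the fingers and dipper above 0.5 N and z of dipper in the frame of balm_canister between 0.02 and 0.05 m and horizontal distance between dipper and balm_canister below 0.036 m and angle between dipper's own z axis and vertical below 0.35 rad), for 0.1 s.
3. the held dipper's tip is lifted above the canister's rim (contact force between the fingers and dipper above 0.5 N and z of dipper in the frame of balm_canister above 0.075 m), for 0.1 s.
At the end, for the whole second after the job is handed in: Dipper released and at rest in its stand: tip within 18 mm of the stand's axis, under 16 mm above its underside (guard on rim), upright within 10 degrees; stand and open canister upright within 5 degrees and within 40 mm of where they began, canister at rest (horizontal distance between dipper and stand below 0.018 m and z of dipper in the frame of stand below 0.016 m and angle between dipper's own z axis and vertical below 0.17 rad and angle between each of stand, balm_canister's own z axis and vertical below 0.09 rad and linear speed of each of dipper, balm_canister below 0.03 m/s and distance of each of balm_canister, stand from where it was at the start of the episode below 0.04 m and contact force between the fingers and dipper below 0.1 N); the robot touches nothing.
It fails at once if the open canister is shoved more than 40 mm or tipped beyond 17 degrees (distance of balm_canister from where it was at the start of the episode above 0.04 m or angle between balm_canister's own z axis and vertical above 0.3 rad).
It fails at once if the stand is shoved more than 40 mm or tipped beyond 17 degrees (distance of stand from where it was at the start of the episode above 0.04 m or angle between stand's own z axis and vertical above 0.3 rad).
It fails at once if the dipper is pressed on the open canister, its wax or the stand with more than 30 N (contact force between dipper and balm_canister above 30 N or contact force between dipper and stand above 30 N).
It fails at once if the dipper is dropped (falls faster than 0.6 m/s out of the fingers) (contact force between the fingers and dipper below 0.05 N and linear speed of dipper above 0.6 m/s).
It also fails if it takes over 48 s, if anything falls off the work surface, if the arm or the gripper's body presses on something with over 40 N, if the wrist force passes 120 N, or if a joint passes its speed limit or range.

### The arm

A 7-joint arm with a two-finger parallel gripper is mounted at the origin on the work surface. World frame = base frame: x ahead of the robot, y to its left, z up, the work surface at z = 0. Lengths are in m, angles in rad, forces in N, time in s.
With the tool pointing down it reaches from about 0.35 to 0.9 m from the base axis. Payload 8.1 kg.
Tool frame: the origin (TCP) lies at the very end of the fingers, on their centre line; the grasp point (between the pads) lies 19 mm behind it; z points along the fingers, y is the line along which they close (so a half turn about z gives the same grasp; the last joint's range is limited). The gripper opens to 92 mm and grips with 3 to 60 N. Pads are 19 mm wide; open, the fingers measure 130 mm over their backs; the gripper's body (75 mm by 190 mm) begins 47 mm behind the grasp point.
Start: joints at [1.115, 0.434, 0.025, 1.573, -0.012, 1.134, -0.075], TCP at [0.216, -0.587, 0.197] pointing down, gripper open.
Joint ranges: [-2.62, 2.62], [-0.44, 2.09], [-1.27, 1.32], [0.08, 2.57], [-1.32, 4.46], [0.12, 2], [-2.74, 2.74]. Speed limits (rad/s): [2.22, 2.22, 3.01, 3.01, 3.14, 3.14, 3.14].

### API

Orientations are given as a rotation vector (axis times angle).
In Python, from cell import arm gives the robot as it stands.
- The arm moves only by the tool jog_arm, never from a script. Its argument "rows" is a list of rows, each a list of 3 entries, a list of its own where there are three numbers: the shift along the world's x, y, z in cm, then the turn, a rotation vector about the world's x, y, z in degrees, then the opening, from 0 (shut) to 1 (fully open). A call has 1 to 8 rows; each row is the pose to reach, as a shift and turn from the pose commanded when the call began; what a row does not reach only later rows make up. A row lasts 1/8 s, in which the tool goes at most 62.5 mm and 10.7 degrees, less where a joint would pass 70% of its speed; a pose out of reach is approached as far as the arm can. A call with a gripper value outside its range is refused whole. The fingers move at their own pace and stop on an object; "newtons" is the grip in N (left out, the last holds). Time passes only in rows, so rows that repeat a pose let the fingers close. It gives the time, the measured TCP pose, the force, the opening and the grip force at its end, in the units of the state.
- arm.observe(): the state, without advancing time (a new reading comes with each control period).
- arm.get_image(name): name is "scene" or "top" or "wrist"; returns a dict with "img" (480x640x3 uint8, red, green, blue), "depth" (480x640 float32, m along the optical axis (not along the pixel's ray), 0 where there is no reading), "fx", "fy", "cx", "cy" (pixels), "dist_coeffs" ([k1, k2, p1, p2, k3] as OpenCV has them; the pictures are not rectified), "rvec" (rotation vector, rad) and "tvec" (3), from world to camera coordinates, as OpenCV has them; the wrist camera has in their place "mount" (4x4, takes a point from camera to tool coordinates, whose origin is the TCP and whose axes are the flange's). Camera axes: x right, y down, z forward; pixel columns grow to the right and rows downward; lengths in m; the calibration is good to about 2 mm. A picture is of the moment at which its call begins: read the wrist's pose just before it.
- arm.sign_off(): hands the job in; it is judged then, once.
The state is a dict: "clock": time; "joints": joint angles; "dq": joint speeds; "joint_efforts": joint torques, N m; "position": TCP position; "ee_rot": TCP orientation; "force": force on the tool from outside, world axes, zero at the start; "ft_torque": the same for the moment, N m; "width": opening from 0.0 (shut) to 1.0 (fully open); "gripper_force": force on a finger pad.
Only numpy, scipy, OpenCV 4.12 (cv2) and the standard library are available. Lean on these libraries where they do the work, as an engineer would, in place of code of your own. Each camera call takes 0.05 s, during which the arm holds its last target. There are 200 camera calls.

## Working session

There is one attempt and no reset: what is moved stays moved. The work goes in short steps, Python scripts to look and compute and a tool call to move; the robot and the scene stay as the last step left them, time stands still between calls to the robot, and variables do not carry over. Pictures are saved under pics/ and viewed, at most 10 in all, crops included, and the job is handed in when it is done.

Besides the shell and the picture viewer there is one more tool, called after "Call:" by a JSON object that holds its "api" and its "payload". jog_arm: Moves the arm, as the interface text tells. Its arguments: {"type":"object","properties":{"rows":{"type":"array","items":{"type":"array"}},"newtons":{"type":"number"}},"required":["rows"]}

```bash
mkdir -p pics; cat > h.py <<'E'
from cell import arm
import numpy as np, cv2
from scipy.spatial.transform import Rotation as R
def grab(n):
    s=arm.observe(); d=arm.get_image(n)
    K=np.array([[d['fx'],0,d['cx']],[0,d['fy'],d['cy']],[0,0,1]],float); D=np.array(d['dist_coeffs'],float)
    if n=='wrist':
        T=np.eye(4);T[:3,:3]=R.from_rotvec(s['ee_rot']).as_matrix();T[:3,3]=s['position'];T=T@np.array(d['mount'])
    else:
        T=np.eye(4);T[:3,:3]=cv2.Rodrigues(np.array(d['rvec'],float))[0];T[:3,3]=np.ravel(d['tvec']);T=np.linalg.inv(T)
    return dict(img=d['img'],depth=d['depth'],K=K,D=D,T=T)
def pts(c,uv):
    uv=np.array(uv,float).reshape(-1,2)
    n=cv2.undistortPoints(uv.reshape(-1,1,2),c['K'],c['D']).reshape(-1,2)
    z=c['depth'][uv[:,1].astype(int),uv[:,0].astype(int)]
    p=np.c_[n*z[:,None],z]
    return p@c['T'][:3,:3].T+c['T'][:3,3]
def allpts(c):
    v,u=np.mgrid[0:480,0:640]; return pts(c,np.c_[u.ravel(),v.ravel()]).reshape(480,640,3)
def save(c,f,box=None,s=1):
    i=c['img'][...,::-1]
    if box: i=i[box[1]:box[3],box[0]:box[2]]
    cv2.imwrite('pics/'+f,cv2.resize(i,None,fx=s,fy=s,interpolation=cv2.INTER_CUBIC))
E
python3 - <<'E'
from h import *
import pickle
C={n:grab(n) for n in('scene','top')}
pickle.dump(C,open('c.pkl','wb'))
for n in C: save(C[n],n+'.png')
print(arm.observe())
E
```

```text
{'clock': 0.1, 'joints': array([ 1.11541717,  0.43518139,  0.02495075,  1.57400282, -0.01158669,
        1.13401421, -0.0751345 ]), 'dq': array([-6.28253050e-04, -4.32182669e-04,  6.84775295e-04, -1.22787408e-03,
        1.28163117e-03,  3.79274382e-04, -4.01575018e-05]), 'joint_efforts': array([ 3.55512006e-03, -6.69123459e+01,  9.88413580e-01, -3.15149760e+01,
       -6.04048138e-02,  3.72853596e-02,  2.72264020e-05]), 'position': array([ 0.21572036, -0.58604938,  0.19620705]), 'ee_rot': array([-3.09148133e+00, -5.50908153e-01,  6.10343591e-04]), 'force': array([ 0.08803974,  0.0682937 , -0.0878471 ]), 'ft_torque': array([-0.015443  , -0.00019188,  0.00282816]), 'gripper_force': 0.0, 'width': 1.00488666715533}
```

View pics/scene.png

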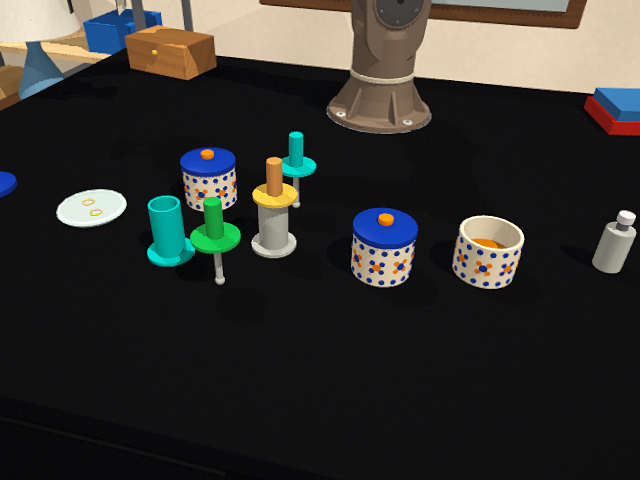

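View pics/top.png

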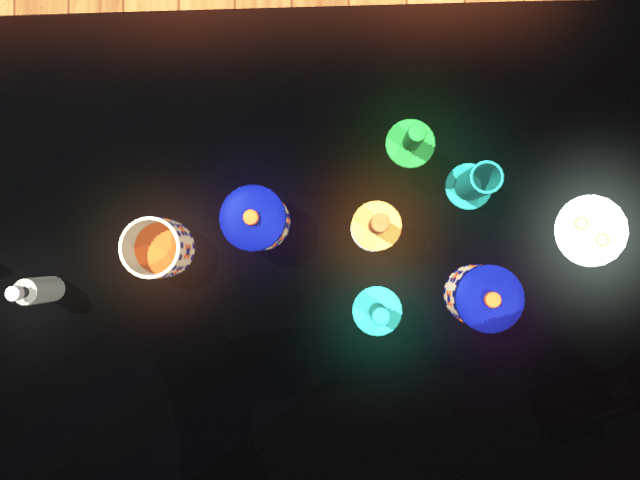

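Dipper candidates in the scene picture are the wooden handle with brass guard in the steel stand (275,190), the green one (214,235) and the turquoise one (296,165). I choose the wooden one. Stand candidates are steel (273,230) and turquoise (168,230), and steel is right. The open canister is at (488,250) in the scene picture and (152,248) in the top picture; the two blue-lidded ones are not meant.

```bash
python3 - <<'E'
from h import *
import pickle
C=pickle.load(open('c.pkl','rb'))
def circ(P):
    A=np.c_[2*P[:,:2],np.ones(len(P))];b=(P[:,:2]**2).sum(1);s=np.linalg.lstsq(A,b,rcond=None)[0];return s[:2],np.sqrt(s[2]+s[:2]@s[:2])
for n,(gb,cb) in dict(top=((335,190,415,262),(105,205,205,290)),scene=((245,150,305,262),(445,210,530,292))).items():
    P=allpts(C[n]); 
    def sel(b,lo,hi):
        q=P[b[1]:b[3],b[0]:b[2]].reshape(-1,3); return q[(q[:,2]>lo)&(q[:,2]<hi)]
    for nm,b,lo,hi in(('guard',gb,.088,.105),('handle',gb,.115,.16),('htop',gb,.146,.16),('rim',cb,.064,.08),('wax',cb,.024,.036)):
        q=sel(b,lo,hi)
        if len(q)<5: print(n,nm,len(q));continue
        h=cv2.convexHull(q[:,:2].astype(np.float32)).reshape(-1,2)
        print(n,nm,len(q),'mid',((q.max(0)+q.min(0))/2).round(4),'ext',np.ptp(q,axis=0).round(3),'medz',np.median(q[:,2]).round(4),'hullcirc',circ(h))
    print(n,'desk',np.median(P[380:420,250:400,2]))
s=C['scene'];t=C['top']
print('others: green,turq dipper,tube,lid', pts(t,[(417,132),(380,316),(487,178),(253,218),(493,299)]).round(3))
save(s,'crop.png',(240,140,540,300),2.6)
E
```

```text
top guard 1631 mid [ 0.5998 -0.0713  0.0976] ext [0.066 0.067 0.01 ] medz 0.0965 hullcirc (array([ 0.59929223, -0.07107284]), np.float64(0.03353163054166455))
top handle 329 mid [ 0.5989 -0.071   0.1357] ext [0.023 0.023 0.039] medz 0.152 hullcirc (array([ 0.59915341, -0.07100896]), np.float64(0.01168548816333299))
top htop 291 mid [ 0.5993 -0.0711  0.1508] ext [0.022 0.023 0.009] medz 0.1522 hullcirc (array([ 0.59925212, -0.07113547]), np.float64(0.011562425156492131))
top rim 814 mid [0.572  0.25   0.0692] ext [0.089 0.089 0.01 ] medz 0.0699 hullcirc (array([0.57234594, 0.25003033]), np.float64(0.04458400610878957))
top wax 1861 mid [0.5717 0.2481 0.03  ] ext [0.089 0.086 0.012] medz 0.0308 hullcirc (array([0.57198405, 0.24720394]), np.float64(0.042786423249936964))
top desk 0.00042906279014104376
scene guard 939 mid [ 0.5569 -0.0709  0.0965] ext [0.153 0.067 0.017] medz 0.0954 hullcirc (array([ 0.55655023, -0.06831482]), np.float64(0.06731817528049318))
scene handle 457 mid [ 0.5487 -0.0705  0.1339] ext [0.127 0.024 0.038] medz 0.1362 hullcirc (array([ 0.54921015, -0.06320413]), np.float64(0.059757244270413984))
scene htop 133 mid [ 0.5998 -0.0699  0.1494] ext [0.025 0.023 0.007] medz 0.1506 hullcirc (array([ 0.60026117, -0.07011552]), np.float64(0.011616743569924013))
scene rim 691 mid [0.5723 0.2513 0.0678] ext [0.091 0.089 0.008] medz 0.0684 hullcirc (array([0.57202354, 0.25168686]), np.float64(0.04551616280956819))
scene wax 759 mid [0.5728 0.2514 0.03  ] ext [0.09  0.091 0.012] medz 0.0303 hullcirc (array([0.5735597 , 0.25142814]), np.float64(0.044683147998252036))
scene desk -0.0006739350100701258
others: green,turq dipper,tube,lid [[ 0.712 -0.119  0.143]
 [ 0.483 -0.071  0.142]
 [ 0.67  -0.238  0.04 ]
 [ 0.61   0.096  0.094]
 [ 0.499 -0.226  0.094]]
```

View pics/crop.png

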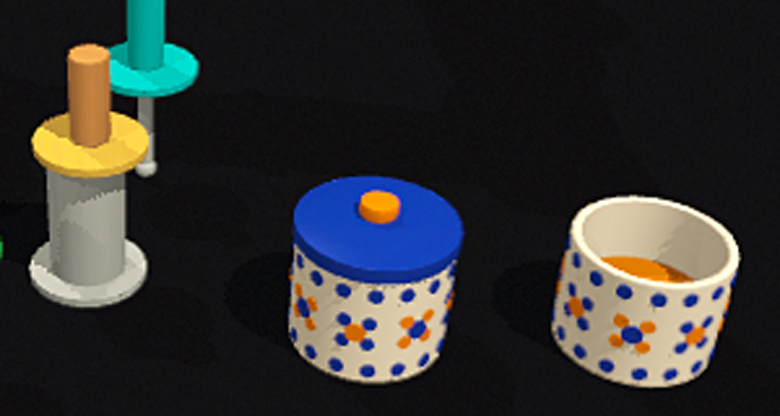

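The crop shows the wooden handle and brass guard sitting in the steel stand at left, and the open canister with amber wax at right. The sizes and heights I measured agree with the ones given. Dipper axis is (0.599, -0.071) with its top at 0.152, and the canister is at (0.572, 0.250). Moving above the dipper.

Call:
{"api": "jog_arm", "payload": {"rows": [[[2.5,3.5,0.5],[0,0,-2],1],[[5,7,1],[0,0,-4],1],[[8,11,1],[0,0,-6],1],[[11,15,1],[0,0,-8],1],[[14,19,1],[0,0,-10],1],[[17,23,1],[0,0,-12],1],[[20,27,1],[0,0,-14],1],[[22,30,1],[0,0,-16],1]]}}

```text
clock: 1.1
position: [0.4371, -0.2842, 0.2067]
ee_rot: [-3.139, -0.117, 0.0]
force: [0.5, -1.6, -0.9]
width: 0.999
gripper_force: 0.0
```

Call:
{"api": "jog_arm", "payload": {"rows": [[[2.5,3.5,0],[0,0,-1],1],[[5,7,0],[0,0,-2],1],[[8,11,0],[0,0,-3],1],[[11,15,0],[0,0,-4.2],1],[[14,18.5,0],[0,0,-4.2],1],[[16.3,21.5,0],[0,0,-4.2],1],[[16.3,21.5,0],[0,0,-4.2],1],[[16.3,21.5,0],[0,0,-4.2],1]]}}

```text
clock: 2.1
position: [0.5983, -0.0723, 0.2064]
ee_rot: [3.141, -0.0, -0.002]
force: [-0.7, 0.2, -0.7]
width: 1.001
gripper_force: 0.0
```

```bash
python3 - <<'E'
from h import *
s=arm.observe();print(s['clock'],s['position'],s['ee_rot'],s['force'],s['joints'])
c=grab('wrist');P=allpts(c);Z=P[...,2]
m=(Z>.146)&(Z<.158)&(abs(P[...,0]-.599)<.04)&(abs(P[...,1]+.071)<.04)
q=P[m];print(len(q),((q.max(0)+q.min(0))/2).round(4),np.ptp(q,axis=0).round(3))
m=(Z>.09)&(Z<.102)&(abs(P[...,0]-.599)<.05)&(abs(P[...,1]+.071)<.05)
q=P[m];print(len(q),((q.max(0)+q.min(0))/2).round(4),np.ptp(q,axis=0).round(3))
save(c,'w1.png')
E
```

```text
2.1 [ 0.59830937 -0.07227041  0.20644502] [ 3.14092691e+00 -2.97403124e-04 -1.98479495e-03] [-0.65081345  0.23735731 -0.688568  ] [ 0.14593357  0.40088626 -0.16205244  1.60425788  0.06996815  1.14335896
 -1.60357881]
738 [ 0.5975 -0.0716  0.1507] [0.023 0.023 0.009]
3043 [ 0.5974 -0.0715  0.0969] [0.067 0.067 0.01 ]
```

View pics/w1.png

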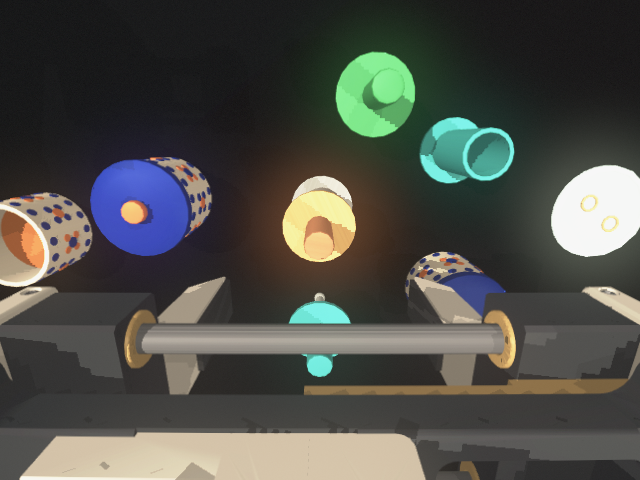

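The wrist picture shows the wooden dipper (318,240) centred between the fingers, with nothing in the fingers' way going down.

Call:
{"api": "jog_arm", "payload": {"rows": [[[0,0.1,-2],[0,0,0],1],[[0,0.1,-4],[0,0,0],1],[[0,0.1,-6],[0,0,0],1],[[0,0.1,-7.5],[0,0,0],1],[[0,0.1,-8.8],[0,0,0],1],[[0,0.1,-9.8],[0,0,0],1],[[0,0.1,-9.8],[0,0,0],1],[[0,0.1,-9.8],[0,0,0],0.6]], "newtons": 20}}

```text
clock: 3.15
position: [0.5993, -0.0705, 0.1094]
ee_rot: [3.142, 0.0, 0.001]
force: [1.3, -0.3, 0.4]
width: 0.933
gripper_force: 0.0
```

Call:
{"api": "jog_arm", "payload": {"rows": [[[0,0,0],[0,0,0],0.4],[[0,0,0],[0,0,0],0.3],[[0,0,0],[0,0,0],0.2],[[0,0,0],[0,0,0],0.1],[[0,0,0],[0,0,0],0.1],[[0,0,0],[0,0,0],0.1],[[0,0,0],[0,0,0],0.1],[[0,0,0],[0,0,0],0.1]], "newtons": 20}}

```text
clock: 4.15
position: [0.5989, -0.0706, 0.1089]
ee_rot: [3.142, 0.0, -0.0]
force: [0.7, 1.1, -0.3]
width: 0.254
gripper_force: 20.0
```

Call:
{"api": "jog_arm", "payload": {"rows": [[[0,0,0.5],[0,0,0],0.1],[[0,0,1.5],[0,0,0],0.1],[[0,0,3],[0,0,0],0.1],[[0,0,5],[0,0,0],0.1],[[0,0,7.5],[0,0,0],0.1],[[0,0,10],[0,0,0],0.1],[[0,0,12],[0,0,0],0.1],[[0,0,13],[0,0,0],0.1]]}}

```text
clock: 5.15
position: [0.5996, -0.0705, 0.2412]
ee_rot: [3.141, 0.0, 0.004]
force: [0.0, 0.0, -1.3]
width: 0.25
gripper_force: 20.0
```

Call:
{"api": "jog_arm", "payload": {"rows": [[[0,0,0],[0,0,0],0.1],[[0,0,0],[0,0,0],0.1]]}}

```text
clock: 5.4
position: [0.5984, -0.0705, 0.2382]
ee_rot: [-3.142, -0.0, 0.002]
force: [-0.2, 1.2, -1.1]
width: 0.254
gripper_force: 20.0
```

```bash
python3 - <<'E'
from h import *
s=arm.observe();print(s['clock'],s['position'],s['ee_rot'],s['force'],s['width'],s['gripper_force'])
c=grab('scene');save(c,'s2.png',(200,60,540,300),2.2)
P=allpts(c);r=P[...,2]
m=(abs(P[...,0]-.6)<.06)&(abs(P[...,1]+.071)<.045)
for lo in np.arange(.08,.25,.01):
    q=P[m&(r>lo)&(r<lo+.01)]
    if len(q)>3: print(lo.round(3),len(q),q.min(0).round(3),q.max(0).round(3))
E
```

```text
5.4 [ 0.59842702 -0.07053648  0.23817406] [-3.14158733e+00 -2.87457610e-04  2.06998623e-03] [-0.19955569  1.16322437 -1.09037559] 0.25355777831150117 19.981825053691864
0.08 360 [ 0.577 -0.096  0.08 ] [ 0.623 -0.051  0.09 ]
0.09 20 [ 0.58  -0.095  0.09 ] [ 0.624 -0.053  0.092]
0.14 47 [ 0.597 -0.078  0.141] [ 0.606 -0.065  0.15 ]
0.15 43 [ 0.598 -0.075  0.15 ] [ 0.606 -0.066  0.159]
0.16 46 [ 0.597 -0.075  0.16 ] [ 0.604 -0.066  0.169]
0.17 47 [ 0.598 -0.075  0.17 ] [ 0.604 -0.066  0.18 ]
0.18 44 [ 0.597 -0.074  0.18 ] [ 0.606 -0.066  0.189]
0.19 46 [ 0.597 -0.074  0.19 ] [ 0.604 -0.066  0.2  ]
0.2 29 [ 0.597 -0.074  0.2  ] [ 0.605 -0.065  0.207]
0.21 40 [ 0.592 -0.091  0.218] [ 0.632 -0.037  0.22 ]
0.22 754 [ 0.564 -0.103  0.22 ] [ 0.633 -0.036  0.23 ]
0.23 125 [ 0.596 -0.081  0.23 ] [ 0.611 -0.058  0.24 ]
0.24 129 [ 0.596 -0.081  0.24 ] [ 0.611 -0.058  0.25 ]
```

View pics/s2.png

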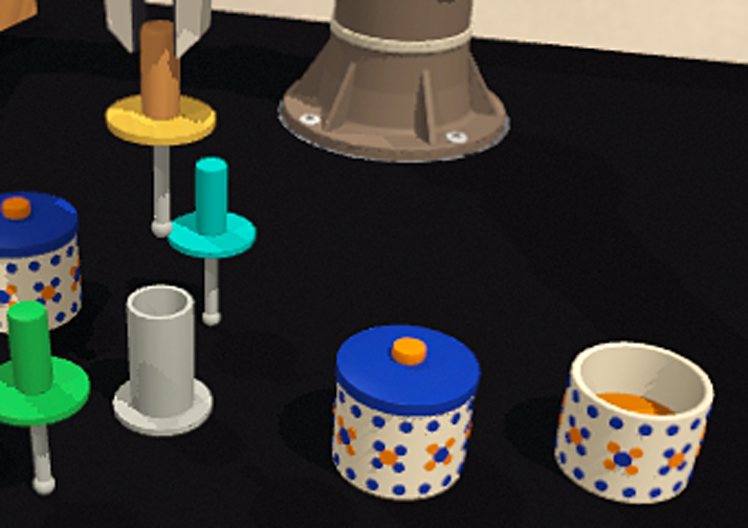

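The dipper hangs upright in the fingers at crop (160,120), clear of its stand, which is still standing at crop (160,360). Carrying it over to the open canister.

Call:
{"api": "jog_arm", "payload": {"rows": [[[-0.2,1.5,0],[0,0,0],0.1],[[-0.4,4,0],[0,0,0],0.1],[[-0.6,7,0],[0,0,0],0.1],[[-0.9,10,0],[0,0,0],0.1],[[-1.2,13.5,0],[0,0,0],0.1],[[-1.5,17,0],[0,0,0],0.1],[[-1.8,20,0],[0,0,0],0.1],[[-2,23,0],[0,0,0],0.1]]}}

```text
clock: 6.45
position: [0.5779, 0.1618, 0.2386]
ee_rot: [-3.141, -0.002, 0.001]
force: [1.7, 0.8, -0.4]
width: 0.256
gripper_force: 20.0
```

Call:
{"api": "jog_arm", "payload": {"rows": [[[-0.2,3,0],[0,0,0],0.1],[[-0.4,5.5,0],[0,0,0],0.1],[[-0.6,7.5,0],[0,0,0],0.1],[[-0.6,8.5,0],[0,0,0],0.1],[[-0.6,9.1,0],[0,0,0],0.1],[[-0.6,9.1,0],[0,0,0],0.1],[[-0.6,9.1,0],[0,0,0],0.1]]}}

```text
clock: 7.32
position: [0.5732, 0.2494, 0.2389]
ee_rot: [3.141, -0.002, 0.0]
force: [0.6, 0.5, -0.9]
width: 0.254
gripper_force: 20.0
```

```bash
python3 - <<'E'
from h import *
s=arm.observe();print(s['clock'],s['position'],s['ee_rot'],s['force'],s['width'],s['gripper_force'])
c=grab('scene');save(c,'s3.png',(380,40,600,300),2.2)
P=allpts(c);r=P[...,2]
m=(abs(P[...,0]-.572)<.06)&(abs(P[...,1]-.25)<.055)
for lo,hi in((.062,.08),(.13,.16),(.16,.2),(.215,.235),(.235,.26)):
    q=P[m&(r>lo)&(r<hi)]
    if len(q)>3: print(lo,len(q),q.min(0).round(3),q.max(0).round(3))
E
```

```text
7.325 [0.57324297 0.24941202 0.23893378] [ 3.14100214e+00 -1.80725189e-03  1.16074723e-04] [ 0.5617129   0.469844   -0.93284114] 0.2537048305944116 19.982725381851196
0.062 843 [0.526 0.207 0.062] [0.618 0.295 0.072]
0.13 102 [0.569 0.241 0.142] [0.581 0.254 0.159]
0.16 227 [0.57  0.243 0.16 ] [0.58  0.254 0.2  ]
0.215 1012 [0.539 0.215 0.219] [0.608 0.283 0.235]
0.235 376 [0.571 0.238 0.235] [0.586 0.262 0.26 ]
```

View pics/s3.png

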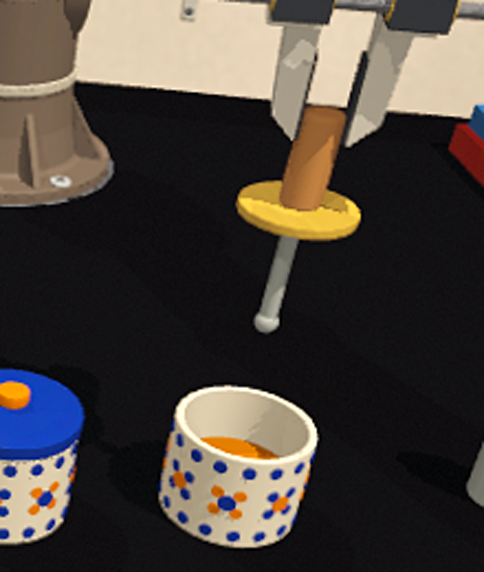

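The dipper is directly over the open canister, with the tip at crop (266,322). The lean is only wide-angle perspective: depth puts tip and handle on one vertical to about 2 mm. Lowering it.

Call:
{"api": "jog_arm", "payload": {"rows": [[[0,0.1,-1.5],[0,0,0],0.1],[[0,0.1,-3],[0,0,0],0.1],[[0,0.1,-4.5],[0,0,0],0.1],[[0,0.1,-6],[0,0,0],0.1],[[0,0.1,-7.5],[0,0,0],0.1],[[0,0.1,-8.7],[0,0,0],0.1],[[0,0.1,-9.5],[0,0,0],0.1],[[0,0.1,-10],[0,0,0],0.1]]}}

```text
clock: 8.38
position: [0.573, 0.2515, 0.1385]
ee_rot: [3.142, 0.0, -0.0]
force: [0.3, -0.8, -0.3]
width: 0.249
gripper_force: 20.0
```

Call:
{"api": "jog_arm", "payload": {"rows": [[[0,0,-0.3],[0,0,0],0.1],[[0,0,-0.4],[0,0,0],0.1],[[0,0,-0.4],[0,0,0],0.1],[[0,0,-0.4],[0,0,0],0.1]]}}

```text
clock: 8.88
position: [0.5731, 0.2515, 0.1352]
ee_rot: [-3.141, -0.0, -0.001]
force: [0.5, 0.6, -0.8]
width: 0.252
gripper_force: 20.0
```

Tip height is about 36 mm, some 6 mm above the wax, with no contact force. Lifting it and carrying it back.

Call:
{"api": "jog_arm", "payload": {"rows": [[[0,0,0],[0,0,0],0.1],[[0,0,1],[0,0,0],0.1],[[0,0,2.5],[0,0,0],0.1],[[0,0,4.5],[0,0,0],0.1],[[0,0,6.5],[0,0,0],0.1],[[0,0,8.5],[0,0,0],0.1],[[0,0,10],[0,0,0],0.1],[[0,0,10.4],[0,0,0],0.1]]}}

```text
clock: 9.88
position: [0.5734, 0.2518, 0.2405]
ee_rot: [-3.141, -0.0, -0.003]
force: [-0.7, 0.2, -1.1]
width: 0.252
gripper_force: 20.0
```

Call:
{"api": "jog_arm", "payload": {"rows": [[[0.2,-1.5,0],[0,0,0],0.1],[[0.4,-4,0],[0,0,0],0.1],[[0.6,-7,0],[0,0,0],0.1],[[0.9,-10,0],[0,0,0],0.1],[[1.2,-13.5,0],[0,0,0],0.1],[[1.5,-17,0],[0,0,0],0.1],[[1.8,-20,0],[0,0,0],0.1],[[2,-23,0],[0,0,0],0.1]]}}

```text
clock: 10.88
position: [0.5923, 0.0188, 0.238]
ee_rot: [3.141, -0.002, -0.003]
force: [-0.7, 0.4, -0.7]
width: 0.252
gripper_force: 20.0
```

Call:
{"api": "jog_arm", "payload": {"rows": [[[0.2,-3,0],[0,0,0],0.1],[[0.4,-5.5,0],[0,0,0],0.1],[[0.5,-7.5,0],[0,0,0],0.1],[[0.6,-8.7,0],[0,0,0],0.1],[[0.6,-9.3,0],[0,0,0],0.1],[[0.6,-9.3,0],[0,0,0],0.1],[[0.6,-9.3,0],[0,0,0],0.1]]}}

```text
clock: 11.75
position: [0.599, -0.0704, 0.239]
ee_rot: [-3.141, -0.003, 0.0]
force: [-0.1, -0.3, 0.7]
width: 0.255
gripper_force: 20.0
```

```bash
python3 - <<'E'
from h import *
s=arm.observe();print(s['clock'],s['position'],s['ee_rot'],s['force'],s['width'],s['gripper_force'])
for n in('scene','wrist','top'):
    c=grab(n);P=allpts(c);r=P[...,2]
    if n=='scene': save(c,'s4.png',(200,40,400,290),2.3)
    m=(abs(P[...,0]-.6)<.06)&(abs(P[...,1]+.071)<.045)
    for lo,hi in((.003,.012),(.08,.095),(.134,.15),(.15,.2),(.215,.232)):
        q=P[m&(r>lo)&(r<hi)]
        if len(q)>3: print(n,lo,len(q),q.min(0).round(4),q.max(0).round(4),((q.min(0)+q.max(0))/2).round(4))
E
```

```text
11.75 [ 0.59896229 -0.07041616  0.23895128] [-3.14112922e+00 -2.57227187e-03  2.42242515e-07] [-0.07820159 -0.25525404  0.68750785] 0.25478418383860024 19.981962740421295
scene 0.003 531 [ 0.5682 -0.1093  0.0031] [ 0.6353 -0.0385  0.012 ] [ 0.6018 -0.0739  0.0075]
scene 0.08 371 [ 0.5786 -0.0959  0.08  ] [ 0.6241 -0.0508  0.0905] [ 0.6014 -0.0733  0.0853]
scene 0.134 42 [ 0.5987 -0.0765  0.1412] [ 0.6062 -0.0647  0.1499] [ 0.6024 -0.0706  0.1455]
scene 0.15 229 [ 0.5951 -0.0769  0.1501] [ 0.6063 -0.0649  0.2   ] [ 0.6007 -0.0709  0.175 ]
scene 0.215 811 [ 0.5661 -0.104   0.2193] [ 0.6342 -0.0363  0.2319] [ 0.6001 -0.0701  0.2256]
wrist 0.003 1421 [ 0.5715 -0.1154  0.003 ] [ 0.66   -0.0262  0.0119] [ 0.6158 -0.0708  0.0075]
wrist 0.08 315 [ 0.5967 -0.0973  0.0801] [ 0.6215 -0.0518  0.0933] [ 0.6091 -0.0745  0.0867]
wrist 0.215 4828 [ 0.5787 -0.1044  0.2221] [ 0.6312 -0.0373  0.232 ] [ 0.6049 -0.0708  0.227 ]
```

View pics/s4.png

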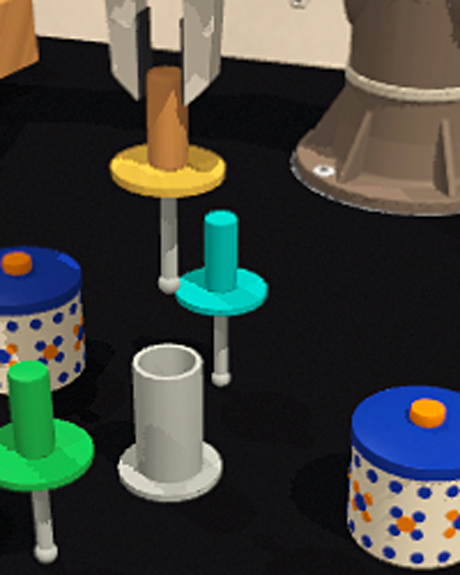

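The dipper is upright above its stand, whose mouth is at crop (168,362) with the tip at (168,285). In both cameras the stand's axis sits about 3 mm in -y from the dipper, so I correct for that on the way down.

Call:
{"api": "jog_arm", "payload": {"rows": [[[0.1,-0.3,0],[0,0,0],0.1],[[0.1,-0.3,-1.5],[0,0,0],0.1],[[0.1,-0.3,-3],[0,0,0],0.1],[[0.1,-0.3,-4.5],[0,0,0],0.1],[[0.1,-0.3,-6],[0,0,0],0.1],[[0.1,-0.3,-7.5],[0,0,0],0.1],[[0.1,-0.3,-9],[0,0,0],0.1],[[0.1,-0.3,-10.3],[0,0,0],0.1]]}}

```text
clock: 12.9
position: [0.5998, -0.0745, 0.1349]
ee_rot: [-3.142, -0.0, 0.0]
force: [0.1, 0.3, -0.9]
width: 0.252
gripper_force: 20.0
```

Call:
{"api": "jog_arm", "payload": {"rows": [[[0,0,-0.8],[0,0,0],0.1],[[0,0,-1.4],[0,0,0],0.1],[[0,0,-1.9],[0,0,0],0.1],[[0,0,-2.2],[0,0,0],0.1],[[0,0,-2.4],[0,0,0],0.1],[[0,0,-2.4],[0,0,0],0.1]]}}

```text
clock: 13.65
position: [0.6, -0.0746, 0.112]
ee_rot: [3.142, 0.0, 0.0]
force: [-0.4, -0.8, -0.5]
width: 0.254
gripper_force: 20.0
```

```bash
python3 - <<'E'
from h import *
s=arm.observe();print(s['clock'],s['position'],s['ee_rot'],s['force'],s['width'],s['gripper_force'])
c=grab('scene');save(c,'s5.png',(220,130,340,270),4)
P=allpts(c);r=P[...,2]
m=(abs(P[...,0]-.6)<.06)&(abs(P[...,1]+.071)<.045)
for lo,hi in((.003,.012),(.03,.08),(.093,.105)):
    q=P[m&(r>lo)&(r<hi)]
    print(lo,len(q),((q.min(0)+q.max(0))/2).round(4),np.median(q[:,2]))
E
```

```text
13.65 [ 0.59995291 -0.07456038  0.11198388] [3.14150287e+00 2.38376200e-04 8.98349678e-05] [-0.3936972  -0.84482246 -0.48643722] 0.2538438535470574 19.98184025287628
0.003 532 [ 0.6012 -0.0741  0.0075] 0.005569132473341898
0.03 800 [ 0.6095 -0.0727  0.055 ] 0.0560286567750391
0.093 776 [ 0.6015 -0.074   0.0989] 0.09852369012521914
```

View pics/s5.png

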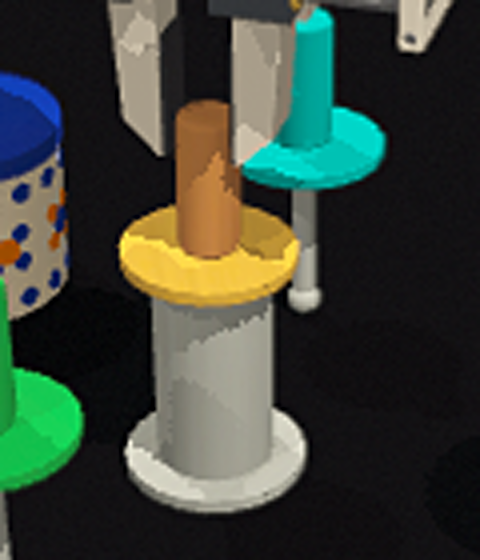

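The stem is in the tube with the guard about 3 mm above the rim and concentric with it (crop (210,250)). Lowering the last few millimetres.

Call:
{"api": "jog_arm", "payload": {"rows": [[[0,0,-0.1],[0,0,0],0.1],[[0,0,-0.2],[0,0,0],0.1],[[0,0,-0.2],[0,0,0],0.1],[[0,0,-0.3],[0,0,0],0.1],[[0,0,-0.3],[0,0,0],0.1]], "newtons": 10}}

```text
clock: 14.32
position: [0.6, -0.0746, 0.109]
ee_rot: [3.142, 0.0, 0.0]
force: [-1.2, 0.5, -0.2]
width: 0.258
gripper_force: 10.0
```

Call:
{"api": "jog_arm", "payload": {"rows": [[[0,0,-0.05],[0,0,0],0.1],[[0,0,-0.05],[0,0,0],0.1],[[0,0,-0.1],[0,0,0],0.1],[[0,0,-0.1],[0,0,0],0.1]], "newtons": 4}}

```text
clock: 14.82
position: [0.6002, -0.0752, 0.1083]
ee_rot: [3.141, -0.001, 0.001]
force: [-1.7, -2.1, 4.4]
width: 0.258
gripper_force: 4.0
```

A light 4 N contact shows the guard is on the rim. Opening the fingers slowly, then retreating.

Call:
{"api": "jog_arm", "payload": {"rows": [[[0,0,-0.1],[0,0,0],0.3],[[0,0,-0.1],[0,0,0],0.4],[[0,0,-0.1],[0,0,0],0.6],[[0,0,-0.1],[0,0,0],0.8],[[0,0,-0.1],[0,0,0],1],[[0,0,-0.1],[0,0,0],1],[[0,0,-0.1],[0,0,0],1],[[0,0,-0.1],[0,0,0],1]]}}

```text
clock: 15.82
position: [0.5999, -0.0745, 0.107]
ee_rot: [3.142, 0.0, 0.0]
force: [-0.5, 0.6, 0.2]
width: 0.981
gripper_force: 0.0
```

Call:
{"api": "jog_arm", "payload": {"rows": [[[0,0,1],[0,0,0],1],[[0,0,2.5],[0,0,0],1],[[0,0,4],[0,0,0],1],[[0,0,6],[0,0,0],1],[[0,0,8],[0,0,0],1],[[0,0,10],[0,0,0],1],[[0,0,12],[0,0,0],1],[[0,0,12],[0,0,0],1]]}}

```text
clock: 16.82
position: [0.6012, -0.0745, 0.2294]
ee_rot: [3.141, 0.0, 0.007]
force: [-0.7, 1.1, -0.1]
width: 0.998
gripper_force: 0.0
```

```bash
python3 - <<'E'
from h import *
s=arm.observe();print(s['clock'],s['position'],s['force'],s['width'],s['gripper_force'])
for n in('scene','wrist'):
    c=grab(n)
    if n=='scene': save(c,'s6.png',(180,100,540,310),2.2)
    P=allpts(c);r=P[...,2]
    m=(abs(P[...,0]-.6)<.06)&(abs(P[...,1]+.071)<.045)
    for lo,hi in((.003,.012),(.088,.105),(.146,.16)):
        q=P[m&(r>lo)&(r<hi)]
        print(n,lo,len(q),((q.min(0)+q.max(0))/2).round(4),np.median(q[:,2]))
    q=P[(abs(P[...,0]-.572)<.06)&(abs(P[...,1]-.25)<.06)&(r>.062)&(r<.08)]
    if len(q): print('can',((q.min(0)+q.max(0))/2).round(4),np.ptp(q,axis=0))
E
```

```text
16.825 [ 0.60115347 -0.07452375  0.22940955] [-0.65681238  1.12474295 -0.11390956] 0.9975258217088806 0.0
scene 0.003 531 [ 0.601  -0.0735  0.0075] 0.00564832381394198
scene 0.088 794 [ 0.6005 -0.0745  0.0966] 0.09520396247290097
scene 0.146 132 [ 0.6008 -0.0735  0.1496] 0.15066967272896578
can [0.5719 0.2513 0.0668] [0.09228522 0.08947856 0.00958185]
wrist 0.003 693 [ 0.6015 -0.0709  0.0071] 0.007305264172507042
wrist 0.088 2723 [ 0.5984 -0.0751  0.0987] 0.09751545755894386
wrist 0.146 634 [ 0.5984 -0.075   0.1508] 0.15320131480305688
can [0.5709 0.2455 0.0679] [0.09104517 0.08257116 0.01186117]
```

View pics/s6.png

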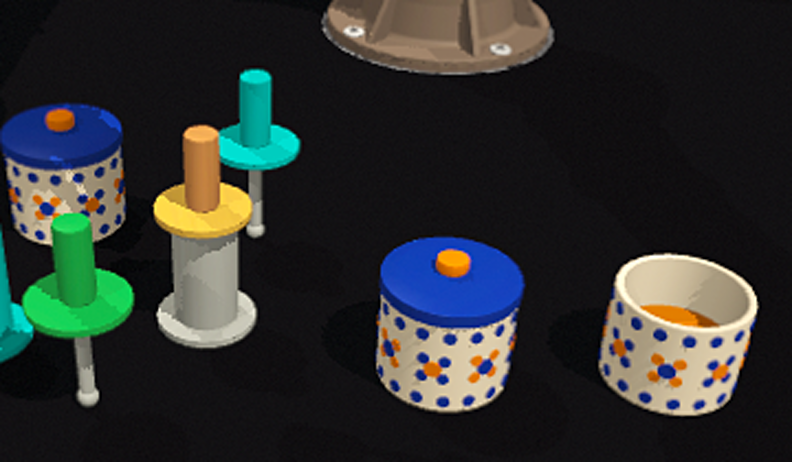

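The dipper sits upright in its stand with the guard on the rim (crop (203,210)), the canister is undisturbed, and the gripper is clear.

```bash
python3 -c "
from cell import arm
print(arm.sign_off())"
```

```text
the job is handed in; nothing more can be done
None
```

I dipped the wooden-handled dipper into the open canister, to about 6 mm above the wax, then set it back upright in its stand with the guard on the rim, let go and handed the job in at about 17 s; no verdict came back.

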